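# Lock the die of the marble press with a hex key

### The job

Lock the cupped die in the hand press: take the T-handled hex key out of its oak block, feel its tip into the hex socket of the lock screw in the round boss at the open end of the press until it is fully home, and only then, with the key, turn the screw clockwise (seen from above) as far as its stop. Let go and leave the key standing upright and fully home in the socket, and do not disturb the bowl, the cup or the dice cube.

Things in the scene. Friction and masses are not known exactly. Their poses are not given: they have to be found in the camera images.
- key_grip (a point): Centre of the handle of the T-handled hex key (loose, about 0.4 kg): an oak bar with flat sides, 130 mm long (x axis), 30 wide (y), 28 high (z, up the key). From the middle of its underside a steel hex shank, 24 mm across flats, 27.7 over corners (two corners along x, two flats facing y), runs 95 mm down; the tip is 109 mm below this point. It starts upright in the block's well.
- key_tip (a point): Centre of the flat lower end of the key's shank, on the key's axis. Axes as key_grip.
- lock_mouth (a point): Centre of the mouth of the lock screw's hex socket, fixed, 85 mm above the table, z up; x and y are the press's axes, not the socket's. Vertical socket, 25.5 mm across flats, 20 deep, flat floor, no lead-in. How its flats lie changes each time and is not given: feel or see it. The key enters within about 6 degrees (every 60) and 1 mm; else its tip stops on the screw's flat top, level with the mouth.
- lock_screw (a joint): Turn of the lock screw in rad, growing clockwise from above: starts between 0 and 0.3, locked stop at 1.40, locked from 1.30. About 0.22 N m of friction; stays where it is left; drives the clamp shoe to the die. Tells nothing of how the flats lie. Beyond 0.6 it may be turned only with the key at least 15 mm down in the socket.
- press_head (a point): Near lower edge of the press's head, 218 mm above the table and 115 mm along the press's y axis from the socket's axis; head, ram, die and column lie beyond it, up to 275 mm high (the hand lever farther back reaches 335 mm).
- key_block: Oak block, fixed, 90 x 90 x 55 mm high, origin at the centre of its underside; in its top is a round well 35 mm wide and 45 mm deep in which the key stands, tip 10 mm above the table.
- bowl: Celadon bowl, 124 mm wide, 55 mm high, a bystander; origin under its centre.
- cup: Dented aluminium cup, 74 mm wide, 88 mm high, a bystander; origin under its centre.
- dice: Bone dice cube, 40 mm, a bystander; origin under its centre.
Things that resemble listed ones, but are neither listed nor needed, are in the scene too. There is more than one size of the part that bears key_grip; the job needs the largest.

How it is judged:
By the outcome, as a careful person would: the job done as asked, in the order asked, and still so for the second after the job is handed in, with the robot touching nothing.
It also fails if it takes over 64 s, if anything falls off the work surface, if the arm or the gripper's body presses on something with over 40 N, if the wrist force passes 120 N, or if a joint passes its speed limit or range.

### The arm

A 6-joint arm with a two-finger parallel gripper is mounted at the origin on the work surface. World frame = base frame: x ahead of the robot, y to its left, z up, the work surface at z = 0. Lengths are in m, angles in rad, forces in N, time in s.
With the tool pointing down it reaches from about 0.35 to 0.775 m from the base axis. Payload 5.5 kg.
Tool frame: the origin (TCP) lies between the finger pads; the fingertips stand 11 mm ahead of it and the grasp point (between the pads) lies 8 mm behind it (tips_ahead is the distance from the TCP to the fingertips, in m); z points along the fingers, y is the line along which they close (so a half turn about z gives the same grasp; the last joint's range is limited). The gripper opens to 85 mm and grips with 20 to 120 N. Pads are 22 mm wide; open, the fingers measure 114 mm over their backs; the gripper's body (76 mm by 85 mm) begins 54 mm behind the grasp point. The pads swing forward as they close: fully open they stand 13 mm farther back than shut.
Start: joints at [1.147, 0.313, 0.046, 1.304, 0, 1.431], TCP at [0.161, 0.552, 0.242] pointing down, gripper open.
Joint ranges: [-2.76, 2.76], [-0.86, 1.69], [-1.03, 1.26], [-2.2, 2.34], [-1.47, 1.5], [-3.14, 3.14]. Speed limits (rad/s): [2.57, 2.57, 3.14, 3.14, 3.14, 3.14].

### API

Orientations are given as a unit quaternion [w, x, y, z].
In Python, from workcell import * gives the robot as it stands. The module is installed in compiled form; this text tells all that it offers.
- The arm moves only by the tool jog_arm, never from a script. Its argument "moves" is a list of rows, each an object with "fingers": the closure, from 0 (fully open) to 1 (shut); "slide": the shift along the tool's x, y, z in mm, a list of three; "angular": the turn, a rotation vector about the tool's x, y, z in degrees, a list of three. A call has 1 to 10 rows; each row is the pose to reach, as a shift and turn from the pose commanded when the call began, along the tool's axes at that moment; what a row does not reach only later rows make up. A row lasts 1/12 s, in which the tool goes at most 41.7 mm and 7.16 degrees, less where a joint would pass 70% of its speed; a pose out of reach is approached as far as the arm can. A call with a gripper value outside its range is refused whole. The fingers move at their own pace and stop on an object; "squeeze" is the grip in N (left out, the last holds). Time passes only in rows, so rows that repeat a pose let the fingers close. It gives the time, the measured TCP pose, the force, the opening and the grip force at its end, in the units of the state.
- get_state(): the state, without advancing time (a new reading comes with each control period).
- read_camera(name): name is "scene" or "top" or "wrist"; returns a dict with "color" (400x640x3 uint8, red, green, blue), "fovy" (degrees; the focal length in pixels is half the picture's height over the tangent of half this angle, whatever the lens; pixels are square), "cx", "cy" (the principal point, pixels), "D" ([k1, k2, p1, p2, k3] as OpenCV has them; the pictures are not rectified), "world_from_camera" (4x4, takes a point from camera to world coordinates); the wrist camera has in their place "tool_from_camera" (4x4, takes a point from camera to tool coordinates, whose origin is the TCP and whose axes are the flange's). Camera axes: x right, y down, z forward; pixel columns grow to the right and rows downward; lengths in m; the calibration is good to about 2 mm. A picture is of the moment at which its call begins: read the wrist's pose just before it. There is no depth.
- hand_in(): hands the job in; it is judged then, once.
Trained networks look in a picture, given as the dict that the camera call returned (one of the last four; its "shot" number tells which), for a name from the list of things; names that differ only in an ending like _2 or _b are one class to them, and where a whole thing is asked for, a point or a joint stands for the part that bears it (a point fixed in the world has none). Each returns a list of dicts, best first, with "p" (0 to 1); they miss things now and then, are a little off and sometimes report something else, mostly with a low value. They report only what shows in the picture. A call takes as long as a camera call. They do not tell look-alikes from the thing itself.
- look_for(target, picture): "point" ([column, row] in pixels, amid what is visible of it).
- tip_of(target, picture): "point" ([column, row] in pixels: a listed point, or the origin of a listed thing).
The state is a dict: "clock": time; "joint_pos": joint angles; "qvel": joint speeds; "tau": joint torques, N m; "tcp_pos": TCP position; "orientation": TCP orientation; "wrist_force": force on the tool from outside, world axes, zero at the start; "ft_torque": the same for the moment, N m; "finger_gap": finger opening in m; "grip_force": force on a finger pad.
Only numpy, scipy, OpenCV 4.12 (cv2) and the standard library are available. Lean on these libraries where they do the work, as an engineer would, in place of code of your own. Each camera call takes 0.05 s, during which the arm holds its last target. There are 200 camera calls.

## Working session

There is one attempt and no reset: what is moved stays moved. The work goes in short steps, Python scripts to look and compute and a tool call to move; the robot and the scene stay as the last step left them, time stands still between calls to the robot, and variables do not carry over. Pictures are saved under pics/ and viewed, at most 10 in all, crops included, and the job is handed in when it is done.

Besides the shell and the picture viewer there is one more tool, called by a JSON object that holds its "name" and its "arguments". jog_arm: Moves the arm, as the interface text tells. Its arguments: {"type":"object","properties":{"moves":{"type":"array","items":{"type":"object","properties":{"fingers":{"type":"number"},"slide":{"type":"array","items":{"type":"number"}},"angular":{"type":"array","items":{"type":"number"}}}}},"squeeze":{"type":"number"}},"required":["moves"]}

```bash
mkdir -p pics; cat > h.py <<'E'
from workcell import *
import numpy as np, cv2
from scipy.spatial.transform import Rotation as R
def cam(p, s=None):
    f=200/np.tan(np.radians(p['fovy'])/2)
    K=np.array([[f,0,p['cx']],[0,f,p['cy']],[0,0,1.]])
    if 'world_from_camera' in p: T=np.array(p['world_from_camera'])
    else:
        q=s['orientation']; W=np.eye(4); W[:3,:3]=R.from_quat([q[1],q[2],q[3],q[0]]).as_matrix(); W[:3,3]=s['tcp_pos']
        T=W@np.array(p['tool_from_camera'])
    return K,np.array(p['D'],float),T
def onz(p,px,z,s=None):
    K,D,T=cam(p,s)
    u=cv2.undistortPoints(np.array([[px]],float),K,D)[0,0]
    d=T[:3,:3]@np.array([u[0],u[1],1]); o=T[:3,3]
    return (o+d*(z-o[2])/d[2]).round(4)
def proj(p,X,s=None):
    K,D,T=cam(p,s); Ti=np.linalg.inv(T)
    return cv2.projectPoints(np.array(X,float).reshape(-1,1,3),cv2.Rodrigues(Ti[:3,:3])[0],Ti[:3,3],K,D)[0][:,0]
def save(p,n): cv2.imwrite('pics/'+n,p['color'][:,:,::-1])
E
python3 - <<'E'
from h import *
Z={'key_grip':None,'key_tip':.01,'lock_mouth':.085,'press_head':.218,'key_block':0,'bowl':0,'cup':0,'dice':0}
for c in ['top','scene']:
    p=read_camera(c); save(p,c+'0.png'); print(c,cam(p)[2][:3,3])
    for t in Z:
        for r in tip_of(t,p)[:4]:
            if r['p']>.2: print(t,np.round(r['p'],2),np.round(r['point']),onz(p,r['point'],.119 if Z[t] is None else Z[t]))
print(get_state())
E
```

```text
top [ 0.44409096 -0.12632069  1.21850308]
key_grip 0.85 [380. 202.] [ 0.5264 -0.3055  0.119 ]
key_grip 0.77 [425. 183.] [ 0.583  -0.4348  0.119 ]
key_grip 0.72 [412. 273.] [ 0.3292 -0.3959  0.119 ]
key_tip 0.85 [376. 206.] [ 0.5203 -0.3098  0.01  ]
key_tip 0.82 [408. 271.] [ 0.3218 -0.4118  0.01  ]
key_tip 0.55 [418. 191.] [ 0.572  -0.4417  0.01  ]
lock_mouth 0.58 [240. 189.] [0.5565 0.1048 0.085 ]
press_head 0.74 [183. 192.] [0.5329 0.2247 0.218 ]
key_block 0.57 [376. 205.] [ 0.5245 -0.3122  0.    ]
bowl 0.75 [348. 150.] [ 0.7013 -0.2221  0.    ]
cup 0.95 [333. 260.] [ 0.3476 -0.1809  0.    ]
dice 0.54 [296. 133.] [ 0.7514 -0.053   0.    ]
dice 0.21 [370. 209.] [ 0.511  -0.2949  0.    ]
scene [0.99289142 0.34172265 1.09776677]
key_grip 0.95 [275. 153.] [ 0.5211 -0.3093  0.119 ]
key_grip 0.84 [297. 110.] [ 0.3621 -0.3879  0.119 ]
key_grip 0.62 [233. 146.] [ 0.5904 -0.4108  0.119 ]
key_grip 0.51 [247. 235.] [ 0.7435 -0.1612  0.119 ]
key_tip 0.87 [236. 163.] [ 0.5794 -0.4354  0.01  ]
key_tip 0.81 [301. 127.] [ 0.3366 -0.4032  0.01  ]
key_tip 0.77 [277. 177.] [ 0.5261 -0.3067  0.01  ]
l
[... 309 characters left out ...]
9, 'joint_pos': array([1.14741698e+00, 3.13179897e-01, 4.61276046e-02, 1.30358040e+00,
       1.02676612e-05, 1.43118179e+00]), 'qvel': array([-9.67028579e-05, -5.55842311e-05,  1.09424565e-03, -2.33235066e-03,
        7.88530536e-04, -5.20784310e-04]), 'tau': array([ 1.61704825e-04, -4.80447650e+01,  2.98813176e+01,  1.28956576e-04,
       -1.54460017e-04, -6.13269307e-06]), 'tcp_pos': array([0.16102373, 0.55205713, 0.24234594]), 'orientation': array([1.77965525e-05, 1.41406853e-01, 9.89951562e-01, 8.00230536e-05]), 'wrist_force': array([-0.13369181,  0.37564068, -0.39688093]), 'ft_torque': array([ 0.02363605,  0.02213705, -0.03086354]), 'grip_force': 0.0, 'finger_gap': 0.08546250753840702}
```

View pics/top0.png

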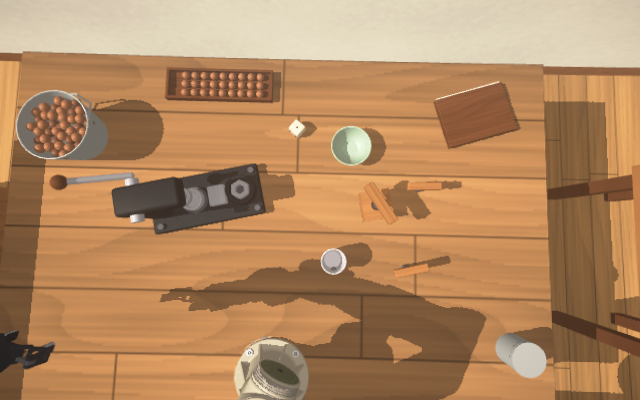

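View pics/scene0.png

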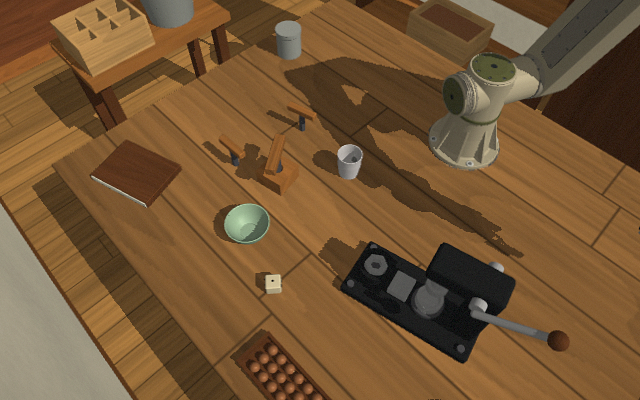

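Key in the block at about (0.524, -0.308), handle running diagonally in the top picture from (365,184) to (397,222). The press socket is at top-picture pixel (240,188) and the head lies toward +y. Setting out.

{"name": "jog_arm", "arguments": {"moves": [{"fingers": 0, "slide": [-250, -309, -70], "angular": [0, 0, -56]}, {"slide": [-250, -309, -70], "angular": [0, 0, -56]}, {"slide": [-250, -309, -70], "angular": [0, 0, -56]}, {"slide": [-250, -309, -70], "angular": [0, 0, -56]}, {"slide": [-250, -309, -70], "angular": [0, 0, -56]}, {"slide": [-250, -309, -70], "angular": [0, 0, -56]}, {"slide": [-250, -309, -70], "angular": [0, 0, -56]}, {"slide": [-250, -309, -70], "angular": [0, 0, -56]}, {"slide": [-250, -309, -70], "angular": [0, 0, -56]}, {"slide": [-250, -309, -70], "angular": [0, 0, -56]}]}}

```text
schema error: expected keys fingers, slide, angular
```

```bash
cat >> h.py <<'E'
def go(xyz,yawY,s):
    "tool-axes slide (mm) and turn (deg) from state s to TCP xyz pointing down with tool y at yawY deg"
    q=s['orientation']; A=R.from_quat([q[1],q[2],q[3],q[0]])
    y=np.radians(yawY); Y=np.array([np.cos(y),np.sin(y),0]); Z=np.array([0,0,-1.]); X=np.cross(Y,Z)
    B=R.from_matrix(np.c_[X,Y,Z])
    print('slide',(A.inv().apply(np.array(xyz)-s['tcp_pos'])*1000).round(1),'ang',np.degrees((A.inv()*B).as_rotvec()).round(2))
def yaw(s):
    q=s['orientation']; v=R.from_quat([q[1],q[2],q[3],q[0]]).apply([0,1,0]); return round(float(np.degrees(np.arctan2(v[1],v[0]))),2)
def rep(s): print(round(s['clock'],2),s['tcp_pos'].round(4),'yawY',yaw(s),'F',s['wrist_force'].round(1),'T',s['ft_torque'].round(2),'gap',round(s['finger_gap'],4),'q1,q6',np.degrees(s['joint_pos'][[0,5]]).round(1))
E
python3 - <<'E'
from h import *
s=get_state(); rep(s); go([.524,-.308,.33],130,s)
p=read_camera('wrist'); print(np.array(p['tool_from_camera']).round(3))
E
```

```text
0.9 [0.161  0.5521 0.2423] yawY 73.74 F [-0.1  0.4 -0.4] T [ 0.02  0.02 -0.03] gap 0.0855 q1,q6 [65.7 82. ]
slide [-589.3 -724.   -87.8] ang [ 1.000e-02  1.000e-02 -5.626e+01]
[[ 0.    -0.963 -0.269  0.068]
 [ 1.     0.    -0.    -0.   ]
 [ 0.    -0.269  0.963 -0.131]
 [ 0.     0.     0.     1.   ]]
```

{"name": "jog_arm", "arguments": {"moves": [{"fingers": 0, "slide": [-250, -309, -70], "angular": [0, 0, 0]}, {"fingers": 0, "slide": [-250, -309, -70], "angular": [0, 0, 0]}, {"fingers": 0, "slide": [-250, -309, -70], "angular": [0, 0, 0]}, {"fingers": 0, "slide": [-250, -309, -70], "angular": [0, 0, 0]}, {"fingers": 0, "slide": [-250, -309, -70], "angular": [0, 0, 0]}, {"fingers": 0, "slide": [-250, -309, -70], "angular": [0, 0, 0]}, {"fingers": 0, "slide": [-250, -309, -70], "angular": [0, 0, 0]}, {"fingers": 0, "slide": [-250, -309, -70], "angular": [0, 0, 0]}, {"fingers": 0, "slide": [-250, -309, -70], "angular": [0, 0, 0]}, {"fingers": 0, "slide": [-250, -309, -70], "angular": [0, 0, 0]}]}}

```text
clock: 1.78
tcp_pos: [0.3151, 0.1829, 0.3133]
orientation: [0.001, 0.142, 0.99, 0.0]
wrist_force: [0.6, 1.1, 0.9]
finger_gap: 0.0854
grip_force: 0.0
```

```bash
python3 - <<'E'
from h import *
s=get_state(); rep(s); go([.524,-.308,.33],130,s)
E
```

```text
1.78 [0.3151 0.1829 0.3133] yawY 73.66 F [0.6 1.1 0.9] T [-0.07 -0.08  0.01] gap 0.0854 q1,q6 [17.5 33.8]
slide [-338.6 -412.3  -16.3] ang [-3.000e-02  1.100e-01 -5.634e+01]
```

{"name": "jog_arm", "arguments": {"moves": [{"fingers": 0, "slide": [-338, -412, -16], "angular": [0, 0, -56]}, {"fingers": 0, "slide": [-338, -412, -16], "angular": [0, 0, -56]}, {"fingers": 0, "slide": [-338, -412, -16], "angular": [0, 0, -56]}, {"fingers": 0, "slide": [-338, -412, -16], "angular": [0, 0, -56]}, {"fingers": 0, "slide": [-338, -412, -16], "angular": [0, 0, -56]}, {"fingers": 0, "slide": [-338, -412, -16], "angular": [0, 0, -56]}, {"fingers": 0, "slide": [-338, -412, -16], "angular": [0, 0, -56]}, {"fingers": 0, "slide": [-338, -412, -16], "angular": [0, 0, -56]}, {"fingers": 0, "slide": [-338, -412, -16], "angular": [0, 0, -56]}, {"fingers": 0, "slide": [-338, -412, -16], "angular": [0, 0, -56]}]}}

```text
clock: 2.62
tcp_pos: [0.4543, -0.1401, 0.3233]
orientation: [0.0, -0.342, 0.94, -0.0]
wrist_force: [1.4, 1.2, -0.2]
finger_gap: 0.0854
grip_force: 0.0
```

{"name": "jog_arm", "arguments": {"moves": [{"fingers": 0, "slide": [0, 0, 0], "angular": [0, 0, 0]}]}}

```text
clock: 2.7
tcp_pos: [0.4567, -0.1445, 0.322]
orientation: [0.0, -0.338, 0.941, -0.001]
wrist_force: [-0.0, 1.0, 0.3]
finger_gap: 0.0853
grip_force: 0.0
```

```bash
python3 - <<'E'
from h import *
s=get_state(); rep(s); go([.524,-.308,.33],130,s)
E
```

```text
2.7 [ 0.4567 -0.1445  0.322 ] yawY 129.51 F [-0.   1.   0.3] T [ 0.01 -0.01  0.01] gap 0.0853 q1,q6 [-27.1 -66.6]
slide [  52.1 -169.    -7.5] ang [-0.15 -0.04 -0.49]
```

{"name": "jog_arm", "arguments": {"moves": [{"fingers": 0, "slide": [52, -169, -7], "angular": [0, 0, -0.5]}, {"fingers": 0, "slide": [52, -169, -7], "angular": [0, 0, -0.5]}, {"fingers": 0, "slide": [52, -169, -7], "angular": [0, 0, -0.5]}, {"fingers": 0, "slide": [52, -169, -7], "angular": [0, 0, -0.5]}, {"fingers": 0, "slide": [52, -169, -7], "angular": [0, 0, -0.5]}, {"fingers": 0, "slide": [52, -169, -7], "angular": [0, 0, -0.5]}, {"fingers": 0, "slide": [52, -169, -7], "angular": [0, 0, -0.5]}]}}

```text
clock: 3.28
tcp_pos: [0.522, -0.3018, 0.3291]
orientation: [-0.0, -0.343, 0.939, 0.001]
wrist_force: [-0.7, -0.3, 0.1]
finger_gap: 0.0851
grip_force: 0.0
```

```bash
python3 - <<'E'
from h import *
s=get_state(); rep(s); p=read_camera('wrist'); save(p,'w1.png')
for t,z in [('key_grip',.119),('key_block',0)]:
    for r in tip_of(t,p)[:3]: print(t,round(r['p'],2),np.round(r['point']),onz(p,r['point'],z,s))
E
```

```text
3.28 [ 0.522  -0.3018  0.3291] yawY 130.16 F [-0.7 -0.3  0.1] T [ 0.06 -0.03 -0.  ] gap 0.0851 q1,q6 [-37.7 -77.8]
key_grip 0.92 [311. 176.] [ 0.5248 -0.3071  0.119 ]
key_grip 0.85 [193. 132.] [ 0.5689 -0.4315  0.119 ]
key_block 0.94 [315. 160.] [ 0.522  -0.3039  0.    ]
```

View pics/w1.png

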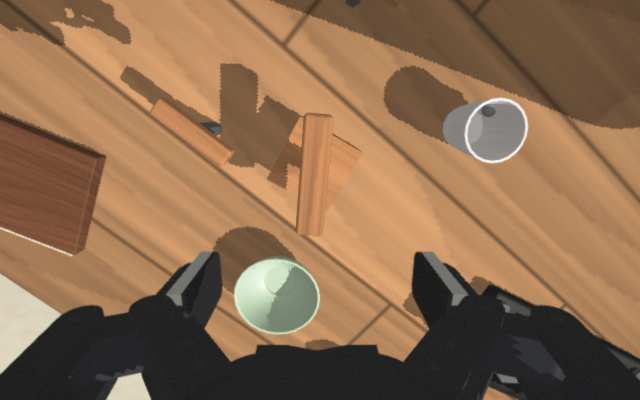

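The wrist view shows the key handle from (319,115) to (311,234), the block beneath it, the bowl at (278,295) and the cup at (490,130), all clear of the fingers.

```bash
python3 - <<'E'
from h import *
s=get_state(); p=read_camera('wrist')
a=onz(p,[319,115],.133,s); b=onz(p,[311,235],.133,s); d=a-b
print(a,b,(a+b)/2,np.linalg.norm(d),np.degrees(np.arctan2(d[1],d[0])))
# wood edges by segmentation around handle: side lines
g=cv2.cvtColor(p['color'],cv2.COLOR_RGB2GRAY)
L=cv2.createLineSegmentDetector().detect(g)[0][:,0]
for l in L:
    m=(l[:2]+l[2:])/2
    if abs(m[0]-315)<25 and 110<m[1]<240 and np.hypot(*(l[:2]-l[2:]))>40:
        A=onz(p,l[:2],.133,s);B=onz(p,l[2:],.133,s);e=A-B
        print(l.round(),A,B,np.degrees(np.arctan2(e[1],e[0]))%180)
go([.524,-.307,.2],130,s)
E
```

```text
[ 0.471  -0.3408  0.133 ] [ 0.573  -0.2654  0.133 ] [ 0.522  -0.3031  0.133 ] 0.12684305262804105 -143.52760690332403
[294. 223. 298. 169.] [ 0.5743 -0.2882  0.133 ] [ 0.5264 -0.3223  0.133 ] 35.44705583588793
[305. 113. 296. 232.] [ 0.4785 -0.3525  0.133 ] [ 0.5805 -0.28    0.133 ] 35.404617697897265
[314. 178. 307. 234.] [ 0.5226 -0.3039  0.133 ] [ 0.5751 -0.2694  0.133 ] 33.31063082456083
slide [  2.8  -6.5 130.5] ang [-0.    0.02  0.3 ]
```

{"name": "jog_arm", "arguments": {"moves": [{"fingers": 0, "slide": [1.3, -3, 40], "angular": [0, 0, 4]}, {"fingers": 0, "slide": [1.3, -3, 80], "angular": [0, 0, 4]}, {"fingers": 0, "slide": [1.3, -3, 120], "angular": [0, 0, 4]}, {"fingers": 0, "slide": [1.3, -3, 160], "angular": [0, 0, 4]}, {"fingers": 0, "slide": [1.3, -3, 190], "angular": [0, 0, 4]}, {"fingers": 0, "slide": [1.3, -3, 210], "angular": [0, 0, 4]}, {"fingers": 0, "slide": [1.3, -3, 218], "angular": [0, 0, 4]}, {"fingers": 0, "slide": [1.3, -3, 218], "angular": [0, 0, 4]}]}}

```text
clock: 4.15
tcp_pos: [0.522, -0.3029, 0.1105]
orientation: [-0.001, -0.312, 0.95, 0.002]
wrist_force: [-0.7, -0.0, 0.1]
finger_gap: 0.0856
grip_force: 0.0
```

```bash
python3 - <<'E'
from h import *
s=get_state(); rep(s); p=read_camera('wrist'); save(p,'w2.png')
for r in tip_of('key_grip',p)[:3]: print(round(r['p'],2),np.round(r['point']),onz(p,r['point'],.119,s))
E
```

```text
4.15 [ 0.522  -0.3029  0.1105] yawY 126.3 F [-0.7 -0.   0.1] T [-0.   -0.04 -0.01] gap 0.0856 q1,q6 [-37.7 -74. ]
0.88 [ 35. 179.] [ 0.5532 -0.4189  0.119 ]
0.77 [310. 277.] [ 0.5232 -0.3059  0.119 ]
```

View pics/w2.png

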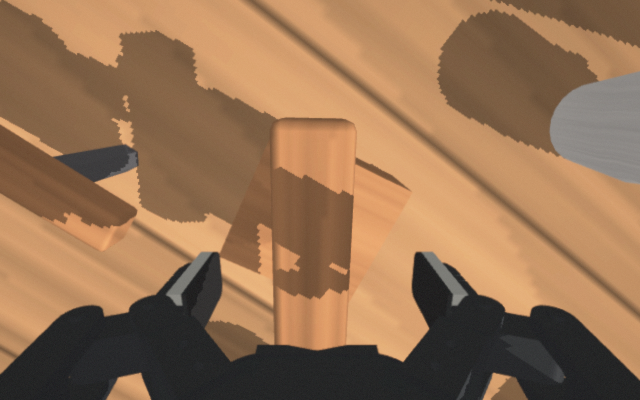

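The handle stands midway between the open fingers, parallel to the pads (end at (314,119)). Closing.

{"name": "jog_arm", "arguments": {"moves": [{"fingers": 1, "slide": [0, -1.5, 0], "angular": [0, 0, 0]}, {"fingers": 1, "slide": [0, -1.5, 0], "angular": [0, 0, 0]}, {"fingers": 1, "slide": [0, -1.5, 0], "angular": [0, 0, 0]}, {"fingers": 1, "slide": [0, -1.5, 0], "angular": [0, 0, 0]}, {"fingers": 1, "slide": [0, -1.5, 0], "angular": [0, 0, 0]}, {"fingers": 1, "slide": [0, -1.5, 0], "angular": [0, 0, 0]}, {"fingers": 1, "slide": [0, -1.5, 0], "angular": [0, 0, 0]}, {"fingers": 1, "slide": [0, -1.5, 0], "angular": [0, 0, 0]}], "squeeze": 70}}

```text
clock: 4.92
tcp_pos: [0.5242, -0.3061, 0.1129]
orientation: [0.0, -0.311, 0.95, -0.0]
wrist_force: [-1.8, 0.9, 6.3]
finger_gap: 0.0289
grip_force: 69.5
```

```bash
python3 - <<'E'
from h import *
s=get_state(); rep(s); print(s['grip_force']); p=read_camera('wrist')
q=s['orientation']; A=R.from_quat([q[1],q[2],q[3],q[0]])
# far end, top edge, z=.133, in tool coordinates
print((A.inv().apply(onz(p,[314,119],.131,s)-s['tcp_pos'])*1000).round(1))
L=cv2.createLineSegmentDetector().detect(cv2.cvtColor(p['color'],cv2.COLOR_RGB2GRAY))[0][:,0]
for l in L:
    m=(l[:2]+l[2:])/2
    if abs(m[0]-314)<60 and 100<m[1]<340 and np.hypot(*(l[:2]-l[2:]))>40:
        A1,B1=[(A.inv().apply(onz(p,x,.131,s)-s['tcp_pos'])*1000).round(1) for x in (l[:2],l[2:])]; print(l.round(),A1,B1)
E
```

```text
4.92 [ 0.5242 -0.3061  0.1129] yawY 126.24 F [-1.8  0.9  6.3] T [0.29 0.34 0.  ] gap 0.0289 q1,q6 [-37.9 -74.1]
69.52444195747375
[ 65.8  -1.3 -18.1]
[353. 326. 353. 257.] [-16.   14.5 -18.1] [ 14.8  13.5 -18.1]
[357. 209. 355. 256.] [ 33.8  14.5 -18.1] [ 15.4  14.4 -18.1]
[284. 117. 357. 118.] [ 66.6 -11.4 -18.1] [ 66.2  13.2 -18.1]
[281. 290. 287. 341.] [  0.3 -14.5 -18. ] [-23.5 -12.8 -18. ]
[281. 124. 283. 203.] [ 64.1 -12.5 -18.1] [ 36.1 -12.7 -18.1]
[357. 125. 287. 123.] [ 63.9  13.4 -18.1] [ 64.5 -10.6 -18.1]
```

{"name": "jog_arm", "arguments": {"moves": [{"fingers": 1, "slide": [0, 0, -20], "angular": [0, 0, 0]}, {"fingers": 1, "slide": [0, 0, -50], "angular": [0, 0, 0]}, {"fingers": 1, "slide": [0, 0, -85], "angular": [0, 0, 0]}, {"fingers": 1, "slide": [0, 0, -115], "angular": [0, 0, 0]}, {"fingers": 1, "slide": [0, 0, -125], "angular": [0, 0, 0]}, {"fingers": 1, "slide": [0, 0, -125], "angular": [0, 0, 0]}]}}

```text
clock: 5.47
tcp_pos: [0.5252, -0.3068, 0.2392]
orientation: [0.001, -0.311, 0.95, -0.002]
wrist_force: [0.5, -1.2, -5.4]
finger_gap: 0.0288
grip_force: 70.8
```

```bash
python3 - <<'E'
from h import *
s=get_state(); rep(s); go([.647,.169,.235],126.2,s)
E
```

```text
5.47 [ 0.5252 -0.3068  0.2392] yawY 126.24 F [ 0.5 -1.2 -5.4] T [-0.04 -0.14  0.06] gap 0.0288 q1,q6 [-37.9 -74.1]
slide [-379.6  311.8    3.3] ang [-0.26  0.08  0.04]
```

{"name": "jog_arm", "arguments": {"moves": [{"fingers": 1, "slide": [-13, 11, 0], "angular": [0, 0, 0]}, {"fingers": 1, "slide": [-34, 28, 0], "angular": [0, 0, 0]}, {"fingers": 1, "slide": [-60, 50, 0], "angular": [0, 0, 0]}, {"fingers": 1, "slide": [-87, 72, 0], "angular": [0, 0, 0]}, {"fingers": 1, "slide": [-114, 94, 0], "angular": [0, 0, 0]}, {"fingers": 1, "slide": [-141, 116, 0], "angular": [0, 0, 0]}, {"fingers": 1, "slide": [-168, 138, 0], "angular": [0, 0, 0]}, {"fingers": 1, "slide": [-195, 160, 0], "angular": [0, 0, 0]}, {"fingers": 1, "slide": [-222, 182, 0], "angular": [0, 0, 0]}, {"fingers": 1, "slide": [-249, 204, 0], "angular": [0, 0, 0]}]}}

```text
clock: 6.3
tcp_pos: [0.6029, 0.0076, 0.2332]
orientation: [-0.002, -0.311, 0.95, 0.001]
wrist_force: [0.5, -0.4, -5.2]
finger_gap: 0.0286
grip_force: 70.6
```

{"name": "jog_arm", "arguments": {"moves": [{"fingers": 1, "slide": [-27, 22, 0], "angular": [0, 0, 0]}, {"fingers": 1, "slide": [-54, 44, 0], "angular": [0, 0, 0]}, {"fingers": 1, "slide": [-81, 66, 0], "angular": [0, 0, 0]}, {"fingers": 1, "slide": [-105, 86, 0], "angular": [0, 0, 0]}, {"fingers": 1, "slide": [-122, 100, 0], "angular": [0, 0, 0]}, {"fingers": 1, "slide": [-130, 107, 0], "angular": [0, 0, 0]}, {"fingers": 1, "slide": [-130, 107, 0], "angular": [0, 0, 0]}, {"fingers": 1, "slide": [-130, 107, 0], "angular": [0, 0, 0]}]}}

```text
clock: 6.97
tcp_pos: [0.6448, 0.169, 0.234]
orientation: [-0.002, -0.311, 0.95, 0.0]
wrist_force: [0.2, -0.6, -5.1]
finger_gap: 0.0287
grip_force: 70.7
```

```bash
python3 - <<'E'
from h import *
s=get_state(); rep(s); p=read_camera('wrist'); np.save('w3.npy',p['color'])
import pickle; pickle.dump((p,s),open('w3.pkl','wb'))
for t,z in [('lock_mouth',.085),('press_head',.218),('key_grip',s['tcp_pos'][2]+.006)]:
    for r in tip_of(t,p)[:2]: print(t,round(r['p'],2),np.round(r['point']),onz(p,r['point'],z,s))
save(p,'w3.png')
E
```

```text
6.97 [0.6448 0.169  0.234 ] yawY 126.3 F [ 0.2 -0.6 -5.1] T [-0.04 -0.07 -0.01] gap 0.0287 q1,q6 [  7.8 -28.5]
press_head 0.55 [553. 131.] [0.5323 0.2199 0.218 ]
key_grip 0.85 [318. 276.] [0.6446 0.169  0.24  ]
```

View pics/w3.png

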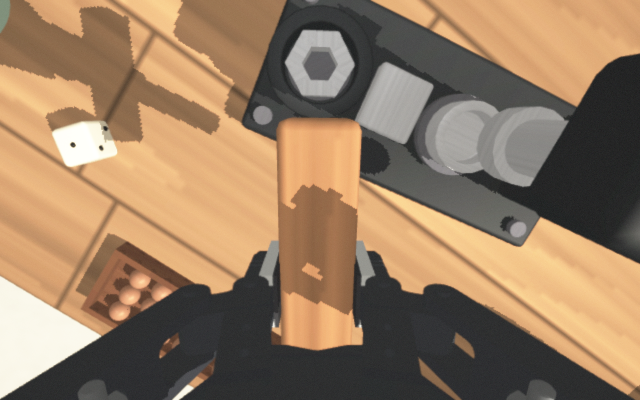

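The wrist view shows the screw's hex head centred at about (320,64) with the hex socket inside (corners about (303,66) and (336,66)), the die and head to the right, clear of the key. Fitting the socket hexagon.

```bash
cat > fit.py <<'E'
from h import *
import pickle
p,s=pickle.load(open('w3.pkl','rb'))
g=cv2.GaussianBlur(cv2.cvtColor(p['color'],cv2.COLOR_RGB2GRAY),(0,0),.7).astype(np.float32)
def hexpts(c,ang,af,n=14):
    r=af/2/np.cos(np.pi/6); a=np.radians(ang+60*np.arange(7)); V=np.c_[np.cos(a),np.sin(a)]*r
    t=np.linspace(.08,.92,n)[:,None]
    P=np.vstack([V[i]*(1-t)+V[i+1]*t for i in range(6)])
    return np.c_[P+c,np.full(len(P),.085)]
def samp(P): u=proj(p,P,s).astype(np.float32); return cv2.remap(g,u[:,0].reshape(-1,1),u[:,1].reshape(-1,1),1)[:,0]
c0=onz(p,[319.5,65],.085,s)[:2]; print(c0)
best=[]
for dx in np.arange(-4,4.1,.5):
  for dy in np.arange(-4,4.1,.5):
    c=c0+np.array([dx,dy])/1000
    for a in range(0,60,2):
        sc=(samp(hexpts(c,a,.0275))-samp(hexpts(c,a,.0235))).mean()
        best.append((sc,*c.round(4),a))
best.sort(reverse=True); print(best[:6])
c=np.array(best[0][1:3])
print([(a,round(max(b[0] for b in best if b[3]==a),1)) for a in range(0,60,2)])
big=cv2.resize(p['color'][10:130,250:390],None,fx=5,fy=5,interpolation=cv2.INTER_CUBIC)
for x in proj(p,hexpts(c,best[0][3],.0255),s): cv2.circle(big,tuple(int(v) for v in ((x-[250,10]+.5)*5)),1,(255,0,0),-1)
cv2.imwrite('pics/fit.png',big[:,:,::-1])
E
python3 fit.py
```

```text
[0.5583 0.1082]
[(np.float32(52.430477), np.float64(0.5573), np.float64(0.1072), 4), (np.float32(52.283947), np.float64(0.5573), np.float64(0.1072), 6), (np.float32(52.078255), np.float64(0.5573), np.float64(0.1072), 2), (np.float32(51.645206), np.float64(0.5573), np.float64(0.1072), 8), (np.float32(51.504997), np.float64(0.5573), np.float64(0.1077), 4), (np.float32(51.30271), np.float64(0.5573), np.float64(0.1077), 6)]
[(0, np.float32(51.3)), (2, np.float32(52.1)), (4, np.float32(52.4)), (6, np.float32(52.3)), (8, np.float32(51.6)), (10, np.float32(50.6)), (12, np.float32(49.4)), (14, np.float32(47.9)), (16, np.float32(46.5)), (18, np.float32(45.1)), (20, np.float32(43.9)), (22, np.float32(42.7)), (24, np.float32(41.7)), (26, np.float32(40.8)), (28, np.float32(40.2)), (30, np.float32(39.5)), (32, np.float32(39.1)), (34, np.float32(38.9)), (36, np.float32(38.6)), (38, np.float32(38.8)), (40, np.float32(39.1)), (42, np.float32(39.7)), (44, np.float32(40.7)), (46, np.float32(41.7)), (48, np.float32(42.7)), (50, np.float32(44.1)), (52, np.float32(45.4)), (54, np.float32(47.0)), (56, np.float32(48.5)), (58, np.float32(50.0))]
```

View pics/fit.png

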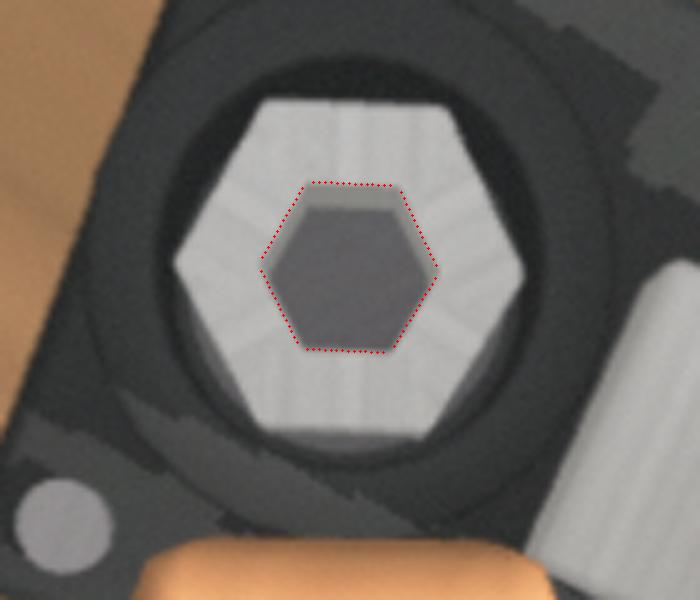

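The model hexagon lies right on the socket's rim: centre (0.557, 0.107), corners at about 4.5° (mod 60°). Moving over with the key's x at 64.5°.

```bash
python3 - <<'E'
from h import *
s=get_state(); rep(s); go([.5582,.1079,.196],154.5,s)
E
```

```text
7.17 [0.6456 0.1675 0.2365] yawY 126.14 F [ 0.2  0.5 -4.1] T [-0.01  0.01 -0.02] gap 0.0289 q1,q6 [  7.7 -28.5]
slide [105.7   3.4  40.6] ang [  0.03  -0.05 -28.36]
```

```bash
cat > avg.py <<'E'
from h import *
def avg(n=6):
    S=[]
    for i in range(n):
        S.append(get_state()); p=read_camera('wrist')
    s=dict(S[-1])
    for k in ('tcp_pos','wrist_force','ft_torque'): s[k]=np.mean([x[k] for x in S],0)
    q=np.mean([x['orientation']*np.sign(x['orientation'][2]) for x in S],0); s['orientation']=q/np.linalg.norm(q)
    s['sd']=np.std([x['tcp_pos'] for x in S],0)*1000
    return s,p
E
python3 - <<'E'
from avg import *; import pickle
s,p=avg(8); rep(s); print(s['sd'].round(2)); pickle.dump((p,s),open('w3.pkl','wb'))
E
python3 fit.py | sed -n 1,2p
python3 - <<'E'
from h import *; import pickle
p,s=pickle.load(open('w3.pkl','rb'))
q=s['orientation'];A=R.from_quat([q[1],q[2],q[3],q[0]])
for c in ([.5573,.1072,.085],[.558,.107,.085]): print((A.inv().apply(np.array(c)-s['tcp_pos'])*1000).round(1))
for px in ([284,120],[357,120],[318,119]): print((A.inv().apply(onz(p,px,s['tcp_pos'][2]+.019,s)-s['tcp_pos'])*1000).round(1))
E
```

```text
7.52 [0.6458 0.168  0.2371] yawY 126.17 F [-0.  -0.1 -5.2] T [ 0.01 -0.01 -0.  ] gap 0.029 q1,q6 [  7.7 -28.5]
[0.11 0.38 0.27]
[0.5596 0.1074]
[(np.float32(52.195625), np.float64(0.5571), np.float64(0.1069), 4), (np.float32(52.002476), np.float64(0.5571), np.float64(0.1069), 6), (np.float32(51.893764), np.float64(0.5571), np.float64(0.1069), 2), (np.float32(51.240257), np.float64(0.5571), np.float64(0.1069), 8), (np.float32(51.1149), np.float64(0.5571), np.float64(0.1069), 0), (np.float32(50.434326), np.float64(0.5571), np.float64(0.1064), 4)]
[107.4   3.2 152.1]
[106.9   2.6 152.1]
[ 65.6 -11.4 -19. ]
[ 65.6  13.2 -19. ]
[ 65.9   0.1 -19. ]
```

{"name": "jog_arm", "arguments": {"moves": [{"fingers": 1, "slide": [20, 0.6, 0], "angular": [0, 0, -6]}, {"fingers": 1, "slide": [45, 1.3, 0], "angular": [0, 0, -12]}, {"fingers": 1, "slide": [70, 2, 5], "angular": [0, 0, -18]}, {"fingers": 1, "slide": [90, 2.5, 15], "angular": [0, 0, -24]}, {"fingers": 1, "slide": [102, 2.9, 28], "angular": [0, 0, -28]}, {"fingers": 1, "slide": [106.6, 3, 36], "angular": [0, 0, -28.4]}, {"fingers": 1, "slide": [106.6, 3, 42], "angular": [0, 0, -28.4]}, {"fingers": 1, "slide": [106.6, 3, 42], "angular": [0, 0, -28.4]}, {"fingers": 1, "slide": [106.6, 3, 42], "angular": [0, 0, -28.4]}, {"fingers": 1, "slide": [106.6, 3, 42], "angular": [0, 0, -28.4]}]}}

```text
clock: 8.4
tcp_pos: [0.5591, 0.1087, 0.1957]
orientation: [0.001, -0.535, 0.845, -0.0]
wrist_force: [-0.0, 0.7, -6.0]
finger_gap: 0.0296
grip_force: 70.4
```

```bash
python3 - <<'E'
from avg import *
s,p=avg(4); rep(s); p=read_camera('scene'); cv2.imwrite('pics/s2.png',cv2.resize(p['color'][130:330,260:500],None,fx=3,fy=3)[:,:,::-1])
E
```

```text
8.55 [0.559  0.1087 0.1956] yawY 154.65 F [ 0.2  0.1 -5.3] T [-0.01 -0.03  0.  ] gap 0.029 q1,q6 [  2.9 -61.7]
```

View pics/s2.png

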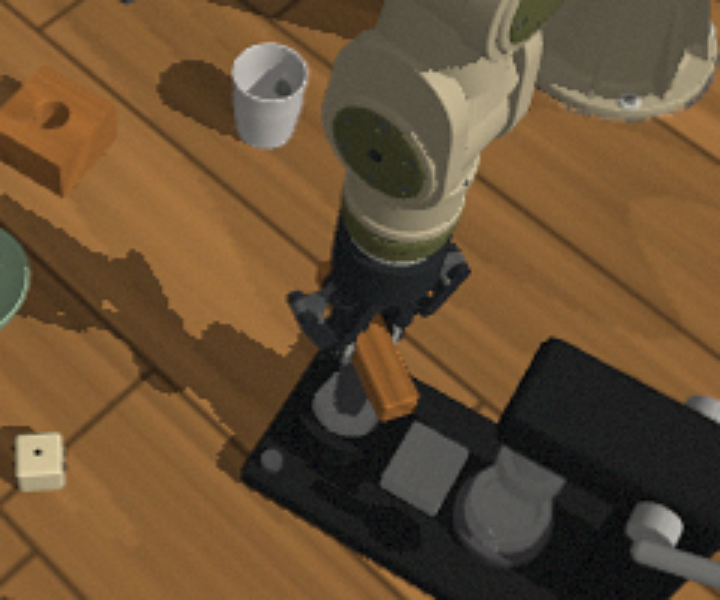

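The key's shank hangs just over the socket (about (350,390) in the crop); the block is empty and bystanders are untouched. Correcting 1.5/1.0 mm and feeling down.

{"name": "jog_arm", "arguments": {"moves": [{"fingers": 1, "slide": [1.5, 1, 0], "angular": [0, 0, 0]}, {"fingers": 1, "slide": [1.5, 1, 0], "angular": [0, 0, 0]}, {"fingers": 1, "slide": [1.5, 1, 2], "angular": [0, 0, 0]}, {"fingers": 1, "slide": [1.5, 1, 4], "angular": [0, 0, 0]}, {"fingers": 1, "slide": [1.5, 1, 6], "angular": [0, 0, 0]}, {"fingers": 1, "slide": [1.5, 1, 8], "angular": [0, 0, 0]}, {"fingers": 1, "slide": [1.5, 1, 9.5], "angular": [0, 0, 0]}, {"fingers": 1, "slide": [1.5, 1, 11], "angular": [0, 0, 0]}, {"fingers": 1, "slide": [1.5, 1, 11], "angular": [0, 0, 0]}, {"fingers": 1, "slide": [1.5, 1, 11], "angular": [0, 0, 0]}]}}

```text
clock: 9.48
tcp_pos: [0.5568, 0.1077, 0.1872]
orientation: [0.002, -0.535, 0.845, -0.001]
wrist_force: [-5.4, 0.3, 14.7]
finger_gap: 0.0287
grip_force: 73.7
```

```bash
python3 - <<'E'
from avg import *
s,p=avg(4); rep(s)
E
```

```text
9.63 [0.5569 0.1077 0.1873] yawY 154.65 F [-5.2  0.3 14.8] T [ 0.03  1.72 -0.  ] gap 0.0292 q1,q6 [  2.8 -61.8]
```

Tip rests at z 0.084 with about 20 N, not yet in. A small search circle under light load.

{"name": "jog_arm", "arguments": {"moves": [{"fingers": 1, "slide": [0, 0.8, -0.7], "angular": [0, 0, 0]}, {"fingers": 1, "slide": [0.6, 0.6, -0.7], "angular": [0, 0, 0]}, {"fingers": 1, "slide": [0.9, 0, -0.7], "angular": [0, 0, 0]}, {"fingers": 1, "slide": [0.6, -0.6, -0.7], "angular": [0, 0, 0]}, {"fingers": 1, "slide": [0, -0.9, -0.7], "angular": [0, 0, 0]}]}}

```text
clock: 10.1
tcp_pos: [0.5571, 0.1075, 0.1873]
orientation: [0.001, -0.535, 0.845, 0.0]
wrist_force: [-5.9, 0.2, 11.7]
finger_gap: 0.0292
grip_force: 73.3
```

{"name": "jog_arm", "arguments": {"moves": [{"fingers": 1, "slide": [-0.6, 0.3, 0], "angular": [0, 0, 0]}, {"fingers": 1, "slide": [-0.9, 0.9, 0], "angular": [0, 0, 0]}, {"fingers": 1, "slide": [-0.6, 1.5, 0], "angular": [0, 0, 0]}, {"fingers": 1, "slide": [0, 1.7, 0], "angular": [0, 0, 0]}, {"fingers": 1, "slide": [0, 0.9, 0], "angular": [0, 0, 0]}]}}

```text
clock: 10.52
tcp_pos: [0.5568, 0.1076, 0.1874]
orientation: [0.001, -0.535, 0.845, -0.001]
wrist_force: [-5.1, 0.9, 10.9]
finger_gap: 0.0291
grip_force: 73.1
```

```bash
python3 - <<'E'
from avg import *
s,p=avg(4); rep(s)
E
```

```text
10.67 [0.5568 0.1076 0.1874] yawY 154.65 F [-4.1  0.4 10.9] T [ 0.06  1.47 -0.04] gap 0.0288 q1,q6 [  2.8 -61.8]
```

{"name": "jog_arm", "arguments": {"moves": [{"fingers": 1, "slide": [0, -0.9, -4], "angular": [0, 0, 0]}, {"fingers": 1, "slide": [0, -0.9, -5], "angular": [0, 0, 0]}, {"fingers": 1, "slide": [0, -0.9, -5], "angular": [0, 0, 0]}, {"fingers": 1, "slide": [0, -0.9, -5], "angular": [0, 0, 0]}]}}

```text
clock: 11.05
tcp_pos: [0.5573, 0.107, 0.1892]
orientation: [-0.0, -0.535, 0.845, 0.0]
wrist_force: [-0.4, 0.0, -5.6]
finger_gap: 0.029
grip_force: 70.9
```

```bash
python3 - <<'E'
from avg import *
s,p=avg(5); rep(s)
q=s['orientation'];A=R.from_quat([q[1],q[2],q[3],q[0]])
L=cv2.createLineSegmentDetector().detect(cv2.cvtColor(p['color'],cv2.COLOR_RGB2GRAY))[0][:,0]
for l in L:
    m=(l[:2]+l[2:])/2
    if abs(m[0]-318)<60 and 100<m[1]<340 and np.hypot(*(l[:2]-l[2:]))>40:
        A1,B1=[(A.inv().apply(onz(p,x,s['tcp_pos'][2]+.019,s)-s['tcp_pos'])*1000).round(1)[:2] for x in (l[:2],l[2:])]; print(l.round(),A1,B1)
save(p,'w4.png')
E
```

```text
11.25 [0.5572 0.107  0.1891] yawY 154.64 F [-0.1 -0.  -5.5] T [ 0.   -0.02 -0.  ] gap 0.0292 q1,q6 [  2.8 -61.9]
[273. 298. 270. 342.] [ -2.4 -17.5] [-23.1 -19.4]
[350.  84. 389. 138.] [77.4 10.8] [59.8 24.7]
[356. 238. 361. 124.] [23.  14.4] [64.3 14.9]
[351. 342. 354. 256.] [-23.1  13.9] [15.9 13.9]
[280. 251. 284. 341.] [ 17.9 -14.1] [-22.5 -13.5]
[308. 117. 345.  88.] [66.7 -3.1] [76.2  9.1]
[276. 142. 278. 238.] [ 58.4 -14.1] [ 23.  -14.6]
```

View pics/w4.png

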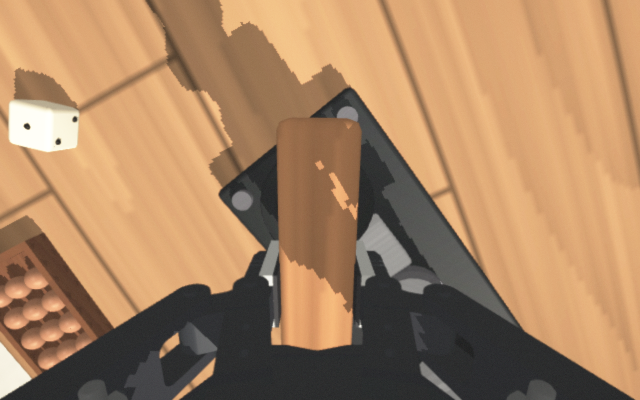

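The view shows the key square in the grip, its handle clear of everything. Light-load sliding search now.

{"name": "jog_arm", "arguments": {"moves": [{"fingers": 1, "slide": [0, 0, 1], "angular": [0, 0, 0]}, {"fingers": 1, "slide": [0, 0, 2.3], "angular": [0, 0, 0]}, {"fingers": 1, "slide": [0, 0, 2.3], "angular": [0, 0, 0]}, {"fingers": 1, "slide": [0, 0, 2.3], "angular": [0, 0, 0]}]}}

```text
clock: 11.63
tcp_pos: [0.5574, 0.1071, 0.1877]
orientation: [0.0, -0.535, 0.845, -0.0]
wrist_force: [0.2, -0.4, -2.3]
finger_gap: 0.0289
grip_force: 71.1
```

{"name": "jog_arm", "arguments": {"moves": [{"fingers": 1, "slide": [0.4, 0, 0], "angular": [0, 0, 0]}, {"fingers": 1, "slide": [0.8, 0, 0], "angular": [0, 0, 0]}, {"fingers": 1, "slide": [0.8, 0, 0], "angular": [0, 0, 0]}]}}

```text
clock: 11.88
tcp_pos: [0.5573, 0.1066, 0.1877]
orientation: [0.001, -0.535, 0.845, 0.0]
wrist_force: [0.6, 1.6, -3.3]
finger_gap: 0.029
grip_force: 71.0
```

{"name": "jog_arm", "arguments": {"moves": [{"fingers": 1, "slide": [0, -0.4, 0], "angular": [0, 0, 0]}, {"fingers": 1, "slide": [0, -0.8, 0], "angular": [0, 0, 0]}, {"fingers": 1, "slide": [0, -0.8, 0], "angular": [0, 0, 0]}]}}

```text
clock: 12.13
tcp_pos: [0.5575, 0.1064, 0.1876]
orientation: [0.0, -0.535, 0.845, 0.001]
wrist_force: [-0.9, 3.6, -0.1]
finger_gap: 0.0294
grip_force: 71.4
```

{"name": "jog_arm", "arguments": {"moves": [{"fingers": 1, "slide": [-0.5, 0, 0], "angular": [0, 0, 0]}, {"fingers": 1, "slide": [-1, 0, 0], "angular": [0, 0, 0]}, {"fingers": 1, "slide": [-1.6, 0, 0], "angular": [0, 0, 0]}, {"fingers": 1, "slide": [-1.6, 0, 0], "angular": [0, 0, 0]}]}}

```text
clock: 12.47
tcp_pos: [0.558, 0.1072, 0.1873]
orientation: [-0.001, -0.535, 0.845, -0.0]
wrist_force: [-2.6, 0.7, 0.7]
finger_gap: 0.0292
grip_force: 71.5
```

```bash
python3 - <<'E'
from avg import *
s,p=avg(4); rep(s)
E
```

```text
12.62 [0.5581 0.1072 0.1873] yawY 154.63 F [-1.8  0.7 -0.2] T [ 0.22  0.66 -0.  ] gap 0.0293 q1,q6 [  2.8 -61.8]
```

```bash
cat > fit2.py <<'E'
exec(open('fit.py').read().split('c0=')[0])
from scipy.optimize import minimize
g=cv2.GaussianBlur(cv2.cvtColor(p['color'],cv2.COLOR_RGB2GRAY),(0,0),.6).astype(np.float32)
for af,sg in ((.0255,1),(.051,-1),(.0545,-1)):
    f=lambda v: -sg*(samp(hexpts(v[:2]/1000,v[2],v[3]/1000+.0012,30))-samp(hexpts(v[:2]/1000,v[2],v[3]/1000-.0012,30))).mean()
    r=minimize(f,[557.1,106.9,4.5,af*1000],method='Nelder-Mead',options=dict(initial_simplex=np.array([557.1,106.9,4.5,af*1000])+np.vstack([np.zeros(4),np.diag([1,1,3,.6])])))
    print(r.x.round(2),round(r.fun,1))
E
python3 fit2.py
```

```text
[557.04 106.81   3.79  25.24] -38.3
[557.18 106.89   4.04  49.85] -64.8
[557.16 106.87   4.31  49.85] -64.8
```

{"name": "jog_arm", "arguments": {"moves": [{"fingers": 1, "slide": [-0.5, 0.2, 0], "angular": [0, 0, 0]}, {"fingers": 1, "slide": [-0.9, 0.4, 0], "angular": [0, 0, 0]}, {"fingers": 1, "slide": [-0.8, 0.9, 0], "angular": [0, 0, 0]}, {"fingers": 1, "slide": [-0.7, 1.3, 0], "angular": [0, 0, 0]}, {"fingers": 1, "slide": [-0.7, 1.3, 0], "angular": [0, 0, 0]}]}}

```text
clock: 13.08
tcp_pos: [0.5578, 0.1085, 0.1872]
orientation: [0.0, -0.535, 0.845, -0.0]
wrist_force: [-0.2, -1.2, -5.6]
finger_gap: 0.0291
grip_force: 70.6
```

{"name": "jog_arm", "arguments": {"moves": [{"fingers": 1, "slide": [0.4, 0.3, 0], "angular": [0, 0, 0]}, {"fingers": 1, "slide": [0.9, 0.5, 0], "angular": [0, 0, 0]}, {"fingers": 1, "slide": [1.4, 0.5, 0], "angular": [0, 0, 0]}, {"fingers": 1, "slide": [2, 0.4, 0], "angular": [0, 0, 0]}, {"fingers": 1, "slide": [2, 0.4, 0], "angular": [0, 0, 0]}]}}

```text
clock: 13.5
tcp_pos: [0.5564, 0.107, 0.1878]
orientation: [0.0, -0.535, 0.845, -0.0]
wrist_force: [1.5, 0.5, -3.6]
finger_gap: 0.029
grip_force: 70.9
```

{"name": "jog_arm", "arguments": {"moves": [{"fingers": 1, "slide": [0.3, -0.4, 0], "angular": [0, 0, 0]}, {"fingers": 1, "slide": [0.7, -0.8, 0], "angular": [0, 0, 0]}, {"fingers": 1, "slide": [0.6, -1.3, 0], "angular": [0, 0, 0]}, {"fingers": 1, "slide": [0.5, -1.8, 0], "angular": [0, 0, 0]}, {"fingers": 1, "slide": [0.5, -1.8, 0], "angular": [0, 0, 0]}]}}

```text
clock: 13.92
tcp_pos: [0.557, 0.1064, 0.1876]
orientation: [-0.0, -0.535, 0.845, 0.001]
wrist_force: [-3.9, 3.7, 3.2]
finger_gap: 0.0288
grip_force: 71.9
```

{"name": "jog_arm", "arguments": {"moves": [{"fingers": 1, "slide": [-0.4, -0.3, 0], "angular": [0, 0, 0]}, {"fingers": 1, "slide": [-0.8, -0.7, 0], "angular": [0, 0, 0]}, {"fingers": 1, "slide": [-1.3, -0.8, 0], "angular": [0, 0, 0]}, {"fingers": 1, "slide": [-2, -0.9, 0], "angular": [0, 0, 0]}, {"fingers": 1, "slide": [-2, -0.9, 0], "angular": [0, 0, 0]}]}}

```text
clock: 14.33
tcp_pos: [0.5576, 0.1071, 0.1875]
orientation: [-0.002, -0.535, 0.845, 0.001]
wrist_force: [-5.5, 2.5, 3.2]
finger_gap: 0.0289
grip_force: 72.4
```

```bash
python3 - <<'E'
from avg import *
s,p=avg(4); rep(s)
E
```

```text
14.48 [0.5576 0.1071 0.1875] yawY 154.65 F [-5.5  1.8  3.5] T [ 0.53  1.84 -0.05] gap 0.0289 q1,q6 [  2.8 -61.9]
```

{"name": "jog_arm", "arguments": {"moves": [{"fingers": 1, "slide": [-0.5, 2.3, -2], "angular": [0, 0, 0]}, {"fingers": 1, "slide": [-0.5, 2.3, -2], "angular": [0, 0, 0]}, {"fingers": 1, "slide": [-0.5, 2.3, -2], "angular": [0, 0, 0]}, {"fingers": 1, "slide": [-0.5, 2.3, 0], "angular": [0, 0, 0]}, {"fingers": 1, "slide": [-0.5, 2.3, 1], "angular": [0, 0, 0]}, {"fingers": 1, "slide": [-0.5, 2.3, 2], "angular": [0, 0, 0]}, {"fingers": 1, "slide": [-0.5, 2.3, 2], "angular": [0, 0, 0]}, {"fingers": 1, "slide": [-0.5, 2.3, 2], "angular": [0, 0, 0]}]}}

```text
clock: 15.2
tcp_pos: [0.5578, 0.1084, 0.1852]
orientation: [0.0, -0.535, 0.845, -0.0]
wrist_force: [1.0, -1.0, -6.2]
finger_gap: 0.0295
grip_force: 70.6
```

```bash
python3 - <<'E'
from avg import *
s,p=avg(4); rep(s)
E
```

```text
15.35 [0.5578 0.1085 0.1853] yawY 154.63 F [ 1.3 -0.7 -5.9] T [-0.2  -0.39  0.02] gap 0.0291 q1,q6 [  2.9 -61.7]
```

It dropped below the top (z 0.1853) with no load: the tip is in. Lowering to the floor.

{"name": "jog_arm", "arguments": {"moves": [{"fingers": 1, "slide": [0, 0, 3], "angular": [0, 0, 0]}, {"fingers": 1, "slide": [0, 0, 6], "angular": [0, 0, 0]}, {"fingers": 1, "slide": [0, 0, 9], "angular": [0, 0, 0]}, {"fingers": 1, "slide": [0, 0, 12], "angular": [0, 0, 0]}, {"fingers": 1, "slide": [0, 0, 14], "angular": [0, 0, 0]}, {"fingers": 1, "slide": [0, 0, 16], "angular": [0, 0, 0]}, {"fingers": 1, "slide": [0, 0, 17], "angular": [0, 0, 0]}, {"fingers": 1, "slide": [0, 0, 18.5], "angular": [0, 0, 0]}, {"fingers": 1, "slide": [0, 0, 19.5], "angular": [0, 0, 0]}, {"fingers": 1, "slide": [0, 0, 19.5], "angular": [0, 0, 0]}]}}

```text
clock: 16.23
tcp_pos: [0.5579, 0.1087, 0.1679]
orientation: [0.001, -0.535, 0.845, -0.001]
wrist_force: [-1.9, -0.9, 6.3]
finger_gap: 0.0289
grip_force: 72.3
```

```bash
python3 - <<'E'
from avg import *
s,p=avg(4); rep(s)
E
```

```text
16.38 [0.5579 0.1087 0.1679] yawY 154.64 F [-1.6 -0.8  6.5] T [-0.32  0.37  0.01] gap 0.0291 q1,q6 [  2.9 -61.7]
```

Fully home (z 0.168 on the floor, as computed). Turning clockwise.

{"name": "jog_arm", "arguments": {"moves": [{"fingers": 1, "slide": [0, 0, 0], "angular": [0, 0, 3]}, {"fingers": 1, "slide": [0, 0, 0], "angular": [0, 0, 7]}, {"fingers": 1, "slide": [0, 0, 0], "angular": [0, 0, 11]}, {"fingers": 1, "slide": [0, 0, 0], "angular": [0, 0, 15]}, {"fingers": 1, "slide": [0, 0, 0], "angular": [0, 0, 19]}, {"fingers": 1, "slide": [0, 0, 0], "angular": [0, 0, 23]}, {"fingers": 1, "slide": [0, 0, 0], "angular": [0, 0, 27]}, {"fingers": 1, "slide": [0, 0, 0], "angular": [0, 0, 30]}, {"fingers": 1, "slide": [0, 0, 0], "angular": [0, 0, 30]}]}}

```text
clock: 17.18
tcp_pos: [0.5583, 0.1079, 0.1679]
orientation: [0.001, -0.297, 0.955, -0.001]
wrist_force: [0.3, -1.9, 4.9]
finger_gap: 0.0292
grip_force: 72.0
```

```bash
python3 - <<'E'
from avg import *
s,p=avg(3); rep(s)
E
```

```text
17.28 [0.5583 0.1079 0.1679] yawY 124.57 F [-0.3 -2.7  5.6] T [-0.94  0.06 -0.02] gap 0.0293 q1,q6 [  2.9 -31.7]
```

{"name": "jog_arm", "arguments": {"moves": [{"fingers": 1, "slide": [0, 0, 0], "angular": [0, 0, 4]}, {"fingers": 1, "slide": [0, 0, 0], "angular": [0, 0, 8]}, {"fingers": 1, "slide": [0, 0, 0], "angular": [0, 0, 12]}, {"fingers": 1, "slide": [0, 0, 0], "angular": [0, 0, 16]}, {"fingers": 1, "slide": [0, 0, 0], "angular": [0, 0, 20]}, {"fingers": 1, "slide": [0, 0, 0], "angular": [0, 0, 24]}, {"fingers": 1, "slide": [0, 0, 0], "angular": [0, 0, 28]}]}}

```text
clock: 17.92
tcp_pos: [0.5581, 0.1074, 0.1678]
orientation: [0.001, -0.056, 0.998, -0.001]
wrist_force: [-0.8, -4.7, 6.0]
finger_gap: 0.0288
grip_force: 72.0
```

{"name": "jog_arm", "arguments": {"moves": [{"fingers": 1, "slide": [0, 0, 0], "angular": [0, 0, 3]}, {"fingers": 1, "slide": [0, 0, 0], "angular": [0, 0, 5]}, {"fingers": 1, "slide": [0, 0, 0], "angular": [0, 0, 5]}]}}

```text
clock: 18.17
tcp_pos: [0.558, 0.1074, 0.1679]
orientation: [0.001, -0.013, 1.0, -0.001]
wrist_force: [-0.1, -4.9, 7.0]
finger_gap: 0.0292
grip_force: 72.1
```

```bash
python3 - <<'E'
from avg import *
rep(get_state()); s,p=avg(3); rep(s); save(p,'w5.png')
E
```

```text
18.17 [0.558  0.1074 0.1679] yawY 91.53 F [-0.1 -4.9  7. ] T [-1.37  0.33  0.06] gap 0.0292 q1,q6 [2.9 1.4]
18.27 [0.558  0.1074 0.1679] yawY 91.57 F [-1.  -4.4  6.7] T [-1.41  0.33  0.03] gap 0.0291 q1,q6 [2.9 1.3]
```

{"name": "jog_arm", "arguments": {"moves": [{"fingers": 1, "slide": [0, -0.5, 0], "angular": [0, 0, 2]}, {"fingers": 1, "slide": [0, -1, 0], "angular": [0, 0, 5]}, {"fingers": 1, "slide": [0, -1, 0], "angular": [0, 0, 8]}]}}

```text
clock: 18.57
tcp_pos: [0.5578, 0.107, 0.1678]
orientation: [0.001, 0.057, 0.998, -0.001]
wrist_force: [-1.2, -3.2, 6.5]
finger_gap: 0.0291
grip_force: 72.0
```

```bash
python3 - <<'E'
from avg import *
rep(get_state()); s,p=avg(3); rep(s)
E
```

```text
18.57 [0.5578 0.107  0.1678] yawY 83.51 F [-1.2 -3.2  6.5] T [-0.92  0.46  0.26] gap 0.0291 q1,q6 [2.8 9.3]
18.67 [0.5579 0.107  0.1679] yawY 83.47 F [-1.6 -2.9  6.9] T [-0.9   0.43  0.11] gap 0.0287 q1,q6 [2.8 9.3]
```

{"name": "jog_arm", "arguments": {"moves": [{"fingers": 1, "slide": [0, 0, 0], "angular": [0, 0, 2]}, {"fingers": 1, "slide": [0, 0, 0], "angular": [0, 0, 4]}, {"fingers": 1, "slide": [0, 0, 0], "angular": [0, 0, 6]}]}}

```text
clock: 18.97
tcp_pos: [0.5577, 0.107, 0.1678]
orientation: [0.001, 0.108, 0.994, -0.001]
wrist_force: [-1.6, -3.7, 6.8]
finger_gap: 0.0294
grip_force: 71.9
```

```bash
python3 - <<'E'
from avg import *
rep(get_state()); s,p=avg(3); rep(s)
E
```

```text
18.97 [0.5577 0.107  0.1678] yawY 77.58 F [-1.6 -3.7  6.8] T [-1.01  0.64  0.74] gap 0.0294 q1,q6 [ 2.8 15.2]
19.07 [0.5577 0.107  0.1679] yawY 77.58 F [-2.2 -3.3  6.7] T [-1.01  0.57  0.6 ] gap 0.029 q1,q6 [ 2.8 15.2]
```

{"name": "jog_arm", "arguments": {"moves": [{"fingers": 1, "slide": [0, 0, 0], "angular": [0, 0, 2]}, {"fingers": 1, "slide": [0, 0, 0], "angular": [0, 0, 4]}, {"fingers": 1, "slide": [0, 0, 0], "angular": [0, 0, 4]}, {"fingers": 1, "slide": [0, 0, 0], "angular": [0, 0, 4]}]}}

```text
clock: 19.45
tcp_pos: [0.5574, 0.1073, 0.1678]
orientation: [0.001, 0.141, 0.99, -0.001]
wrist_force: [-1.7, -4.0, 7.2]
finger_gap: 0.0288
grip_force: 72.5
```

```bash
python3 - <<'E'
from avg import *
s,p=avg(3); rep(s); save(p,'w6.png')
E
```

```text
19.55 [0.5574 0.1073 0.1678] yawY 73.8 F [-1.8 -3.1  7.2] T [-0.88  0.66  1.27] gap 0.0289 q1,q6 [ 2.8 19. ]
```

The torque climbs to 1.3 N m without further turning: the stop. Easing the load and letting go.

{"name": "jog_arm", "arguments": {"moves": [{"fingers": 1, "slide": [0, -0.4, -0.4], "angular": [0, 0, -3]}, {"fingers": 1, "slide": [0, -0.7, -0.8], "angular": [0, 0, -7]}, {"fingers": 1, "slide": [0, -0.7, -0.8], "angular": [0, 0, -7]}, {"fingers": 1, "slide": [0, -0.7, -0.8], "angular": [0, 0, -7]}], "squeeze": 20}}

```text
clock: 19.93
tcp_pos: [0.5575, 0.1071, 0.1678]
orientation: [0.001, 0.082, 0.997, 0.0]
wrist_force: [-2.1, -0.2, 5.5]
finger_gap: 0.0292
grip_force: 71.8
```

{"name": "jog_arm", "arguments": {"moves": [{"fingers": 0, "slide": [0, 0, 0], "angular": [0, 0, 0]}, {"fingers": 0, "slide": [0, 0, 0], "angular": [0, 0, 0]}, {"fingers": 0, "slide": [0, 0, 0], "angular": [0, 0, 0]}, {"fingers": 0, "slide": [0, 0, 0], "angular": [0, 0, 0]}, {"fingers": 0, "slide": [0, 0, 0], "angular": [0, 0, 0]}, {"fingers": 0, "slide": [0, 0, 0], "angular": [0, 0, 0]}]}}

```text
clock: 20.43
tcp_pos: [0.5574, 0.107, 0.1665]
orientation: [-0.0, 0.082, 0.997, 0.0]
wrist_force: [0.2, -0.6, -0.6]
finger_gap: 0.0855
grip_force: 0.0
```

```bash
python3 - <<'E'
from avg import *
s,p=avg(3); rep(s)
for r in tip_of('key_grip',p)[:2]: print(round(r['p'],2),np.round(r['point']),onz(p,r['point'],.174,s))
A=R.from_quat(np.r_[s['orientation'][1:],s['orientation'][0]])
L=cv2.createLineSegmentDetector().detect(cv2.cvtColor(p['color'],cv2.COLOR_RGB2GRAY))[0][:,0]
for l in L:
    m=(l[:2]+l[2:])/2
    if abs(m[0]-318)<60 and 100<m[1]<340 and np.hypot(*(l[:2]-l[2:]))>40:
        A1,B1=[(A.inv().apply(onz(p,x,.188,s)-s['tcp_pos'])*1000).round(1)[:2] for x in (l[:2],l[2:])]; print(l.round(),A1,B1)
E
```

```text
20.53 [0.5573 0.107  0.1666] yawY 80.63 F [ 0.1 -0.3 -0.2] T [ 0.01 -0.    0.01] gap 0.0855 q1,q6 [ 2.8 12.1]
0.59 [320. 276.] [0.557  0.1079 0.174 ]
[356. 268. 360. 129.] [11.4 14.2] [62.3 14.1]
[356. 120. 286. 119.] [65.2 12.4] [ 65.6 -10.7]
[355. 286. 353. 342.] [ 4.  14.3] [-21.6  14.2]
[282. 342. 279. 282.] [-21.7 -14.5] [  5.6 -14.6]
[277. 124. 283. 284.] [ 63.9 -13.8] [  4.5 -13.4]
```

{"name": "jog_arm", "arguments": {"moves": [{"fingers": 0, "slide": [0, 0, -10], "angular": [0, 0, 0]}, {"fingers": 0, "slide": [0, 0, -30], "angular": [0, 0, 0]}, {"fingers": 0, "slide": [0, 0, -60], "angular": [0, 0, 0]}, {"fingers": 0, "slide": [0, 0, -95], "angular": [0, 0, 0]}, {"fingers": 0, "slide": [0, 0, -130], "angular": [0, 0, 0]}, {"fingers": 0, "slide": [0, 0, -150], "angular": [0, 0, 0]}, {"fingers": 0, "slide": [0, 0, -150], "angular": [0, 0, 0]}]}}

```text
clock: 21.22
tcp_pos: [0.5593, 0.1071, 0.3232]
orientation: [0.005, 0.082, 0.997, 0.001]
wrist_force: [0.8, 0.2, 0.6]
finger_gap: 0.0851
grip_force: 0.0
```

```bash
python3 - <<'E'
from avg import *
s,p=avg(3); rep(s); save(p,'w7.png')
for r in tip_of('key_grip',p)[:2]: print(round(r['p'],2),np.round(r['point']),onz(p,r['point'],.174,s))
A=R.from_quat(np.r_[s['orientation'][1:],s['orientation'][0]])
L=cv2.createLineSegmentDetector().detect(cv2.cvtColor(p['color'],cv2.COLOR_RGB2GRAY))[0][:,0]
for l in L:
    if np.hypot(*(l[:2]-l[2:]))>70 and abs(l[0]-318)<60:
        a,b=onz(p,l[:2],.188,s),onz(p,l[2:],.188,s);d=a-b; print(l.round(),a,b,np.degrees(np.arctan2(d[1],d[0])))
E
```

```text
21.32 [0.5586 0.107  0.3206] yawY 80.64 F [ 0.4 -0.   0.3] T [-0.03  0.    0.02] gap 0.0856 q1,q6 [ 2.8 12.1]
0.89 [313. 193.] [0.5608 0.1033 0.174 ]
[292. 105. 393.  63.] [0.4846 0.0997 0.188 ] [0.4663 0.1806 0.188 ] -77.25390843568368
[324. 338. 424. 324.] [0.7026 0.0905 0.188 ] [0.7026 0.1881 0.188 ] -90.0
[298. 222. 255. 125.] [0.5806 0.0871 0.188 ] [0.4947 0.0678 0.188 ] 12.662923493616782
[346.  62.   0. 127.] [0.4598 0.1455 0.188 ] [ 0.4597 -0.1415  0.188 ] 89.98003631456642
[314.  63. 419.  45.] [0.4565 0.1219 0.188 ] [0.4565 0.2018 0.188 ] -90.0
```

View pics/w7.png

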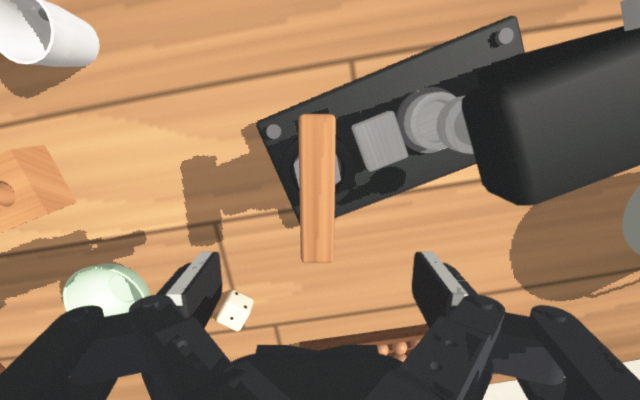

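```bash
python3 - <<'E'
from avg import *
s,p=avg(2); rep(s)
c=[onz(p,x,.188,s) for x in ([300,115],[335,115],[334,262],[302,262])]
print(c,np.mean(c,0)); d=c[0]+c[1]-c[2]-c[3]; print(np.degrees(np.arctan2(d[1],d[0])))
for n in ('top','scene'):
    p=read_camera(n)
    for t,z in (('key_grip',.174),('bowl',0),('cup',0),('dice',0)):
        for r in tip_of(t,p)[:3]: print(n,t,round(r['p'],2),onz(p,r['point'],z))
E
```

```text
21.47 [0.5568 0.1069 0.3156] yawY 80.64 F [-0.6  0.2 -0.7] T [ 0.01 -0.02  0.01] gap 0.0859 q1,q6 [ 2.8 12.1]
[array([0.4899, 0.1043, 0.188 ]), array([0.4943, 0.1312, 0.188 ]), array([0.6178, 0.1119, 0.188 ]), array([0.6132, 0.0841, 0.188 ])] [0.5538   0.107875 0.188   ]
170.90700678116235
top key_grip 0.89 [0.5553 0.0998 0.174 ]
top key_grip 0.71 [ 0.5778 -0.4123  0.174 ]
top key_grip 0.66 [ 0.3347 -0.3816  0.174 ]
top bowl 0.73 [ 0.7055 -0.2175  0.    ]
top cup 0.96 [ 0.3502 -0.184   0.    ]
top dice 0.59 [ 0.7636 -0.0523  0.    ]
scene key_grip 0.89 [ 0.3886 -0.3414  0.174 ]
scene key_grip 0.63 [0.5544 0.1118 0.174 ]
scene key_grip 0.63 [ 0.6122 -0.3769  0.174 ]
scene bowl 0.67 [ 0.7106 -0.2136  0.    ]
scene cup 0.59 [ 0.3646 -0.1662  0.    ]
scene dice 0.66 [ 0.7632 -0.0531  0.    ]
```

```bash
python3 -c "
from workcell import *
print(hand_in())"
```

```text
the job is handed in; nothing more can be done
None
```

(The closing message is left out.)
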